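# Swap the polishing drums and hold the polisher on its third setting

## Task

Leaving the jar, the charcoal block and the hammer alone, swap the two polishing drums: the finished orange one, now on the polisher, goes into the ring on the mesh stand, and the waiting blue one goes from there into the ring on the polisher, both flat and upright inside their rings. Then run the polisher: push the finger post of its spring-return dial clockwise past the first and second clicks (green and yellow marks) to the third (red mark), not beyond it, and finish while still holding the dial there, since it springs back if let go.

Things in the scene. Friction and masses are not known exactly. Their poses are not given: they have to be found in the camera images.
- polisher: Magnetic polisher, fixed, 280 (x) x 170 (y) x 115 mm; origin at the centre of its underside, x along its length. The far half (+x) is a white platform 70 mm high with the seat ring; the near part (-x, towards the robot), 160 mm long, is a dark console 115 mm high with the dial. It may stand to the left or right, turned by up to 0.25 rad.
- seat (a point): Centre of the drum seat on the polisher, on the platform's top (70 mm above the table), where the underside of a drum belongs; 85 mm along the polisher's +x from its origin. A black rubber ring surrounds it: inner radius 46 mm, outer 53 mm, 8 mm high.
- dial_axis (a point): Point where the dial's vertical axis meets the console's top (115 mm above the table), 60 mm along the polisher's -x from its origin. An aluminium disc of radius 32 mm, 19 mm high, turns about it, with a radial lever (10 mm wide, its top 15 mm above the console) that ends in the finger post.
- post_top (a point): Centre of the top of the dial's white upright finger post: diameter 14 mm, its top 47 mm above the console (162 mm above the table), the upper 32 mm free above the lever; 55 mm from the dial's axis. It moves with the dial. At rest it stands 0.75 rad counter-clockwise (from above) of the polisher's -x direction as seen from the dial axis; it can be pinched from above or pushed, and its swing stays on the robot's side of the axis.
- third_mark (a point): Red dot on the console's top, 72 mm from the dial axis: the post points at it when the dial is at the third click. Seen from above, clockwise, the dots are grey (rest), green (first), yellow (second), red (third), 0.5 rad apart.
- dial (a joint): Angle of the dial in rad, growing clockwise seen from above: 0 at rest, clicks at 0.5, 1.0 and 1.5 (third, red mark), end stop at 1.85. A spring drives it back to 0 from anywhere; at the post the push needed is about 3 N at the start and about 5.5 N at the third click, with about 1 N of ripple from the clicks, which cannot hold it.
- stand: Mesh stand, fixed: dark square plate 150 x 150 mm, top 60 mm above the table, on four short legs; origin under its centre at table height.
- stand_ring (a point): Centre of the black rubber ring on the stand's top (60 mm above the table), where the underside of a drum belongs; ring inner radius 46 mm, outer 53 mm, 8 mm high.
- orange_drum: Finished drum, starts on the polisher's seat: grey cylinder of radius 40 mm with an orange lid (50 mm high in all) and on it an orange round grip knob, diameter 24 mm, 34 mm high; 84 mm high in all, about 0.3 kg. Origin at the centre of its underside, z up.
- blue_drum: Waiting drum, starts in the stand's ring: same as the orange drum but with a blue lid and knob.
- flux_jar: Bystander: small jar, 56 mm diameter, 65 mm high, brass cap; origin at the centre of its underside.
- charcoal_block: Bystander: black block 70 x 110 x 30 mm; origin at the centre of its underside.
- hammer: Bystander: hammer, 200 mm long, lying on the table across the robot's front. Between polisher and stand, beyond the hammer and before the jar and block, the table is free for setting a drum down.
Not all that is in view belongs to the job. Leave any pink look-alike of the orange_drum alone. What is shaped like the blue_drum but pink is not meant.

How it is judged (in metres and radians):
On the way, in this order (a step that is already met when the one before it is completed fails the run):
1. the drums have changed places, seated and let go, with the dial still at rest (horizontal distance between blue_drum and seat below 0.008 m and distance between blue_drum and seat below 0.009 m and angle between each of blue_drum, orange_drum's own z axis and vertical below 0.08 rad and contact force between the fingers and blue_drum below 0.2 N and horizontal distance between orange_drum and stand_ring below 0.008 m and distance between orange_drum and stand_ring below 0.009 m and contact force between the fingers and orange_drum below 0.2 N and value of joint dial below 0.2 rad), for 0.2 s.
2. the dial is turned to the third click and held (value of joint dial between 1.33 and 1.67 rad and contact force between the fingers and polisher above 0.5 N), for 0.3 s.
At the end, for the whole second after the job is handed in: The blue drum sits in the polisher's ring and the orange drum in the stand's ring (centres within 8 mm, underside flat on the seat, upright within 0.08 rad, let go), and the fingers still hold the dial, still, within 0.17 rad of the third click (1.5 rad) (all of step 2 and horizontal distance between blue_drum and seat below 0.008 m and distance between blue_drum and seat below 0.009 m and angle between each of blue_drum, orange_drum's own z axis and vertical below 0.08 rad and contact force between the fingers and blue_drum below 0.2 N and horizontal distance between orange_drum and stand_ring below 0.008 m and distance between orange_drum and stand_ring below 0.009 m and contact force between the fingers and orange_drum below 0.2 N and velocity of joint dial between -0.2 and 0.2 rad/s); the arm keeps its last pose, push and grip.
It fails at once if a bystander (jar, charcoal block, hammer) is shifted by more than 25 mm (distance of any of flux_jar, charcoal_block, hammer from where it was at the start of the episode above 0.025 m).
It fails at once if a drum is tipped over (angle between any of orange_drum, blue_drum's own z axis and vertical above 0.7 rad).
It also fails if it takes over 72 s, if anything falls off the work surface, if the arm or the gripper's body presses on something with over 40 N, if the wrist force passes 120 N, or if a joint passes its speed limit or range.

## Robot

A 7-joint arm with a two-finger parallel gripper is mounted at the origin on the work surface. World frame = base frame: x ahead of the robot, y to its left, z up, the work surface at z = 0. Lengths are in m, angles in degrees, forces in N, time in s.
With the tool pointing down it reaches from about 0.425 to 0.875 m from the base axis. Payload 4.7 kg.
Tool frame: the origin (TCP) lies midway between the tips of the shut fingers; the grasp point (between the pads) lies env.grip_point_offset behind it (env.grip_point_offset is the distance from the TCP to the grasp point, in m); z points along the fingers, y is the line along which they close (so a half turn about z gives the same grasp; the last joint's range is limited). The gripper opens to 87 mm and grips with 3 to 60 N. Pads are 19 mm wide; open, the fingers measure 117 mm over their backs; the gripper's body (75 mm by 190 mm) begins 51 mm behind the grasp point.
Start: joints at [-75.625, 18.392, -4.016, 83.108, 1.295, 78.541, -3.26], TCP at [0.153, 0.632, 0.223] pointing down, gripper open.
Joint ranges: [-163.93, 163.93], [-17.29, 119.83], [-79.2, 71.16], [3.27, 140.29], [-89.18, 269.18], [5.43, 117.66], [-154.24, 154.24]. Speed limits (degrees/s): [147.25, 147.25, 180, 180, 180, 180, 180].

## Interface

Orientations are given as [roll, pitch, yaw] about the fixed x, y, z axes, in that order (R = Rz(yaw) Ry(pitch) Rx(roll)).
In Python, from cell import env gives the robot as it stands.
- The arm moves only by the shell command python3 -m creep 'ROWS' [FORCE]. ROWS is a JSON object of lists of equal length, an entry for each row: "translation": the shift along the tool's x, y, z in units of 0.08 m (1.0 is 0.08 m), a list of three; "turn": the turn, a rotation vector about the tool's x, y, z in units of 180 degrees (1.0 is 180 degrees), a list of three; "grip": the opening, from 0 (shut) to 1 (fully open). In form: {"translation": [[x, y, z], ...], "turn": [[ax, ay, az], ...], "grip": [grip, ...]}. A call has 1 to 5 rows; each row shifts and turns the commanded pose from where the row before left it, along the tool's axes as they then stand; what a row does not reach is not made up. A row lasts 1/8 s, in which the tool goes at most 62.5 mm and 10.7 degrees, less where a joint would pass 70% of its speed; a pose out of reach is approached as far as the arm can. A call with a number of a shift or a turn outside -1 to 1 is refused whole. A call with a gripper value outside its range is refused whole. The fingers move at their own pace and stop on an object; FORCE is the grip in N (left out, the last holds). Time passes only in rows, so rows that do not move let the fingers close. It gives the time, the measured TCP pose, the force, the opening and the grip force at its end, in the units of the state.
- env.get_obs(): the state, without advancing time (a new reading comes with each control period).
- env.read_camera(name): name is "scene" or "top" or "wrist"; returns a dict with "frame" (480x640x3 uint8, red, green, blue), "z_map" (480x640 float32, m along the optical axis (not along the pixel's ray), 0 where there is no reading), "K" (3x3 intrinsics, pixels), "rvec" (rotation vector, rad) and "tvec" (3), from world to camera coordinates, as OpenCV has them. Camera axes: x right, y down, z forward; pixel columns grow to the right and rows downward; lengths in m; the calibration is good to about 2 mm. The wrist camera is an equidistant fisheye: a pixel r from the principal point sees the ray r / f radians off the axis. A picture is of the moment at which its call begins.
- env.sign_off(): hands the job in; it is judged then, once.
The state is a dict: "time_s": time; "qpos": joint angles; "joint_velocities": joint speeds; "effort": joint torques, N m; "tool_pos": TCP position; "tool_rot": TCP orientation; "force": force on the tool from outside, world axes, zero at the start; "wrist_torque": the same for the moment, N m; "grip_width": finger opening in m; "grasp_force": force on a finger pad.
Only numpy, scipy, OpenCV 4.12 (cv2) and the standard library are available. Lean on these libraries where they do the work, as an engineer would, in place of code of your own. Each camera call takes 0.05 s, during which the arm holds its last target. There are 200 camera calls.

## Working session

There is one attempt and no reset: what is moved stays moved. The work goes in short steps, Python scripts to look and compute and a shell command to move; the robot and the scene stay as the last step left them, time stands still between calls to the robot, and variables do not carry over. Pictures are saved under pics/ and viewed, at most 10 in all, crops included, and the job is handed in when it is done.

```bash
mkdir -p pics; ls; python3 - <<'E'
from cell import env
import cv2,numpy as np
o=env.get_obs();print({k:np.round(v,3).tolist() for k,v in o.items()},env.grip_point_offset)
for n in("top","scene"):
    c=env.read_camera(n);np.savez(f"{n}0.npz",**c);cv2.imwrite(f"pics/{n}0.png",c["frame"][:,:,::-1]);print(n,c["K"].tolist(),c["rvec"],c["tvec"])
E
```

```text
pics
{'time_s': 0.0, 'qpos': [-75.625, 18.438, -4.016, 83.174, 1.297, 78.538, -3.262], 'joint_velocities': [0.038, -0.005, 0.162, 0.009, 0.01, 0.003, -0.078], 'effort': [0.0, -49.128, -0.404, -31.253, -0.064, 0.044, 0.0], 'tool_pos': [0.152, 0.631, 0.221], 'tool_rot': [-179.895, 0.007, 166.433], 'force': [-1.412, 0.888, 0.334], 'wrist_torque': [-0.0, -0.016, -0.019], 'grasp_force': 0.0, 'grip_width': 0.087} 0.0187
top [[513.6166565429073, 0.0, 320.5897065876959], [0.0, 513.6166565429073, 237.86575784756218], [0.0, 0.0, 1.0]] [ 2.13283606 -2.11457793  0.22431943] [-0.02248006  0.62245689  1.17992525]
scene [[538.0503257504763, 0.0, 320.55850128014674], [0.0, 538.0503257504763, 236.77516290107545], [0.0, 0.0, 1.0]] [ 0.98219573  2.36068436 -1.12641864] [ 0.4390676  -0.14210349  1.40593442]
```

View pics/top0.png

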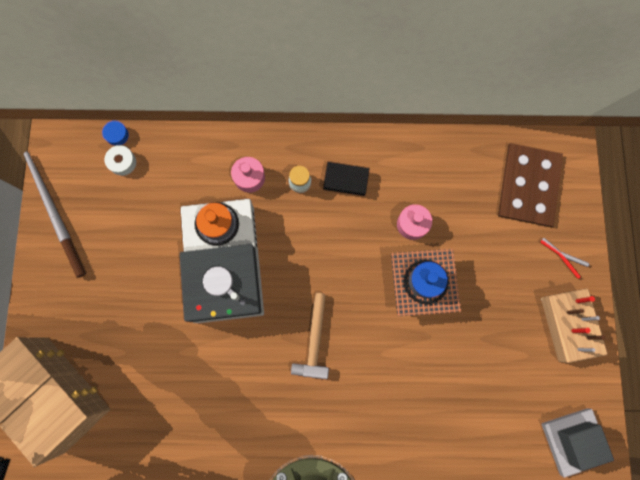

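View pics/scene0.png

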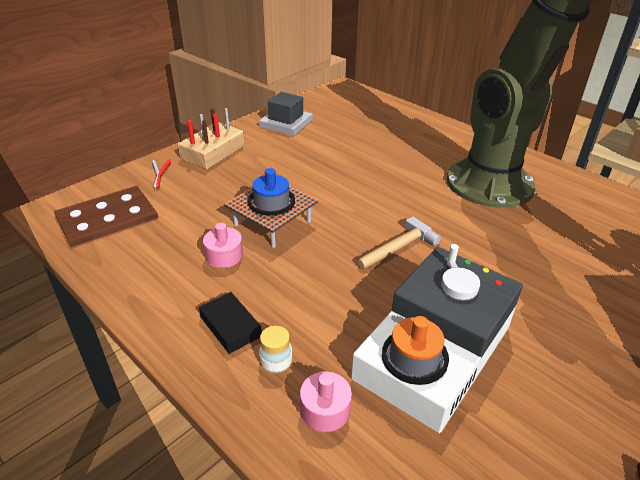

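Top: polisher left, with orange drum at (216,222), dial disc (218,282), post (233,295), dots red (199,308), yellow (213,313), green (229,311). The blue drum is on the stand at (427,281). Pink decoys at (248,173) and (415,221); hammer (315,335). The scene view agrees: post at (454,253).

```bash
cat > h.py <<'E'
import numpy as np,cv2
def world(c):
    "world xyz per pixel from a pinhole camera's depth"
    R=cv2.Rodrigues(np.asarray(c["rvec"]))[0];h,w=c["z_map"].shape
    v,u=np.mgrid[:h,:w];p=np.stack([u,v,np.ones_like(u)],-1)@np.linalg.inv(c["K"]).T*c["z_map"][...,None]
    return (p-np.asarray(c["tvec"]).ravel())@R
def masks(c):
    H=cv2.cvtColor(c["frame"],cv2.COLOR_RGB2HSV);h,s,v=[H[...,i].astype(int) for i in range(3)]
    return dict(orange=(h>4)&(h<14)&(s>225)&(v>120),blue=(h>105)&(h<125)&(s>180)&(v>80),red=((h<4)|(h>176))&(s>200),
      yellow=(h>19)&(h<28)&(s>180),green=(h>45)&(h<85)&(s>120),white=(s<40)&(v>150),dark=v<70)
def circ(P):
    A=np.c_[2*P[:,:2],np.ones(len(P))];s=np.linalg.lstsq(A,(P[:,:2]**2).sum(1),rcond=None)[0]
    return s[:2],np.sqrt(s[2]+s[0]**2+s[1]**2)
def bbc(P): c,r=cv2.minEnclosingCircle(P[:,:2].astype(np.float32));return np.round(c,4),round(r,4)
E
python3 - <<'E'
from h import *
for n in("top","scene"):
    c=dict(np.load(n+"0.npz"));W=world(c);M=masks(c);z=W[...,2]
    print(n,"table z",np.median(z[(abs(W[...,0]-.5)<.03)&(abs(W[...,1])<.03)]))
    for k,lo,seat,ys in(("orange",.1,.07,1),("blue",.09,.06,-1)):
        m=M[k]&(W[...,1]*ys>0)&(W[...,0]>.3)&(W[...,0]<.85)&(abs(W[...,1])<.4)&(z>lo)
        top=m&(abs(z-seat-.084)<.006);lid=m&(abs(z-seat-.05)<.005)
        for nm,q in(("knob",top),("lid",lid)):
            P=W[q];print(k,nm,len(P),np.median(P,0).round(4) if len(P) else 0,bbc(P) if len(P) else 0)
    reg=(W[...,0]>.35)&(W[...,0]<.62)&(W[...,1]>.05)&(W[...,1]<.4)
    for k in("red","yellow","green"):
        q=M[k]&reg&(abs(z-.116)<.006);print(k,q.sum(),W[q].mean(0).round(4) if q.any() else 0)
    for nm,a,b in(("disc",.128,.138),("post",.154,.168)):
        q=M["white"]&reg&(z>a)&(z<b);P=W[q];print(nm,len(P),P.mean(0).round(4) if len(P) else 0,bbc(P) if len(P) else 0)
    for nm,seat,ys in(("seat",.07,1),("ring",.06,-1)):
        q=M["dark"]&(W[...,1]*ys>.0)&(abs(W[...,1])<.4)&(W[...,0]>.4)&(W[...,0]<.8)&(abs(z-seat-.008)<.003);P=W[q];print(nm,len(P),bbc(P) if len(P) else 0)
    # boxes
    for nm,q in(("console",(abs(z-.115)<.003)&reg),("platform",(abs(z-.07)<.004)&(W[...,1]>.05)&(W[...,1]<.4)&(W[...,0]>.45)&(W[...,0]<.8)),
      ("stand",(abs(z-.06)<.004)&(W[...,1]<-.1)&(W[...,1]>-.45)&(W[...,0]>.35)&(W[...,0]<.7))):
        P=W[q]
        if len(P): r=cv2.minAreaRect(P[:,:2].astype(np.float32));print(nm,len(P),np.round(r[0],4),np.round(r[1],4),round(r[2],2))
    for nm,q in(("hammer",(z>.008)&(z<.06)&(abs(W[...,1])<.09)&(W[...,0]>.25)&(W[...,0]<.53)),):
        P=W[q];print(nm,P.min(0).round(3),P.max(0).round(3))
    q=(z>.02)&(abs(W[...,1])<.13)&(W[...,0]>.6)&(W[...,0]<.85);P=W[q];print("jar/block",P.min(0).round(3),P.max(0).round(3))
E
```

```text
top table z 0.001257454921104019
orange knob 0 0 0
orange lid 0 0 0
blue knob 91 [ 0.5196 -0.2646  0.1451] (array([ 0.5201, -0.2651]), 0.012)
blue lid 776 [ 0.517  -0.2637  0.1104] (array([ 0.52  , -0.2654]), 0.04)
red 2 [0.4509 0.2556 0.1183]
yellow 8 [0.4377 0.2235 0.1152]
green 16 [0.4421 0.1882 0.1167]
disc 614 [0.5083 0.2134 0.1341] (array([0.5055, 0.2106]), 0.037)
post 35 [0.4742 0.1721 0.1611] (array([0.4736, 0.1719]), 0.0065)
seat 195 (array([0.5552, 0.2066]), 0.1411)
ring 212 (array([ 0.5146, -0.2729]), 0.0605)
console 3620 [0.5256 0.2163] [0.1921 0.1701] 7.32
platform 1652 [0.6578 0.2047] [0.2451 0.3354] 76.82
stand 2271 [ 0.5687 -0.2634] [0.2498 0.1522] 5.0
hammer [ 0.255 -0.076  0.008] [0.523 0.074 0.034]
jar/block [ 0.746 -0.13   0.02 ] [0.831 0.13  0.072]
scene table z 0.001093422436533581
orange knob 0 0 0
orange lid 0 0 0
blue knob 59 [ 0.5222 -0.2604  0.1433] (array([ 0.5201, -0.2601]), 0.0117)
blue lid 491 [ 0.5281 -0.2537  0.1101] (array([ 0.5207, -0.2609]), 0.0406)
red 5 [0.453  0.2605 0.1162]
yellow 2 [0.4411 0.2244 0.1165]
green 22 [0.4419 0.1904 0.1168]
disc 854 [0.5089 0.2169 0.1339] (array([0.5016, 0.2093]), 0.0427)
post 50 [0.4748 0.1758 0.1609] (array([0.474 , 0.1739]), 0.0084)
seat 755 (array([0.5746, 0.2556]), 0.1339)
ring 214 (array([ 0.5214, -0.2634]), 0.0543)
console 5153 [0.5242 0.2189] [0.1956 0.1701] 7.33
platform 3637 [0.665  0.2127] [0.1977 0.4156] 43.64
stand 1476 [ 0.5618 -0.2614] [0.2441 0.1559] 5.41
hammer [ 0.29  -0.036  0.008] [0.496 0.055 0.03 ]
jar/block [ 0.745 -0.13   0.02 ] [0.83  0.069 0.069]
```

```bash
python3 - <<'E'
from h import *
for n in("top","scene"):
    c=dict(np.load(n+"0.npz"));W=world(c);z=W[...,2];H=cv2.cvtColor(c["frame"],cv2.COLOR_RGB2HSV)
    near=np.hypot(W[...,0]-.6526,W[...,1]-.2337)<.06
    for nm,zz in(("knob",.154),("lid",.12)):
        q=near&(abs(z-zz)<.005);P=W[q];print(n,nm,len(P),np.median(P,0).round(4),bbc(P),np.median(H[q],0))
    q=(np.hypot(W[...,0]-.6526,W[...,1]-.2337)<.065)&(abs(z-.078)<.003);P=W[q];print("ring",len(P),bbc(P))
    s=np.hypot(W[...,0]-.52,W[...,1]+.263)<.065;q=s&(abs(z-.068)<.0025);print("sring",q.sum(),bbc(W[q]))
    R=cv2.Rodrigues(c["rvec"])[0]
    q=(abs(z-.115)<.002)&(abs(W[...,0]-.51)<.08)&(abs(W[...,1]-.215)<.1);r=cv2.minAreaRect(W[q][:,:2].astype(np.float32));print("console",np.round(r[0],4),np.round(r[1],4),r[2])
E
```

```text
top knob 83 [0.6521 0.2319 0.1541] (array([0.6527, 0.2328]), 0.0121) [ 12. 207. 227.]
top lid 792 [0.65   0.2291 0.1204] (array([0.6526, 0.2321]), 0.0409) [ 12. 206. 227.]
ring 298 (array([0.6547, 0.234 ]), 0.0626)
sring 274 (array([ 0.5215, -0.2629]), 0.0643)
console [0.5093 0.2142] [0.159  0.1698] 7.217844009399414
scene knob 170 [0.653  0.2353 0.1541] (array([0.6523, 0.2337]), 0.0126) [ 13. 187. 248.]
scene lid 1386 [0.6604 0.2418 0.1203] (array([0.6523, 0.234 ]), 0.0412) [ 13. 186. 248.]
ring 701 (array([0.6523, 0.2352]), 0.0539)
sring 275 (array([ 0.5201, -0.2636]), 0.0545)
console [0.5089 0.2174] [0.1618 0.1692] 7.302325248718262
```

```bash
python3 -m creep '{"translation":[[0,0,-0.05],[0,0,-0.05],[0,0,-0.05],[0,0,-0.05],[0,0,-0.05]],"turn":[[0,0,0.053],[0,0,0.053],[0,0,0.053],[0,0,0.053],[0,0,0.053]],"grip":[1,1,1,1,1]}' 20; python3 -m creep '{"translation":[[0,0,-0.05],[0,0,-0.05],[0,0,-0.05],[0,0,0],[0,0,0]],"turn":[[0,0,0.053],[0,0,0.053],[0,0,0.053],[0,0,0],[0,0,0]],"grip":[1,1,1,1,1]}'
```

```text
time_s: 0.72
tool_pos: [0.1524, 0.6316, 0.242]
tool_rot: [-180.0, 0.1, 118.4]
force: [0.1, 0.2, -0.1]
grip_width: 0.0871
grasp_force: 0.0
time_s: 1.35
tool_pos: [0.1524, 0.6317, 0.2541]
tool_rot: [-180.0, 0.0, 90.3]
force: [1.0, 0.9, -0.0]
grip_width: 0.0871
grasp_force: 0.0
```

```bash
for i in 1; do :; done; python3 -m creep '{"translation":[[-0.415,0.52,0],[-0.415,0.52,0],[-0.415,0.52,0],[-0.415,0.52,0],[-0.415,0.52,0]],"turn":[[0,0,0.002],[0,0,0],[0,0,0],[0,0,0],[0,0,0]],"grip":[1,1,1,1,1]}'; python3 -m creep '{"translation":[[-0.415,0.52,0],[-0.415,0.52,0],[-0.415,0.52,0],[-0.415,0.52,0],[-0.415,0.52,0]],"turn":[[0,0,0],[0,0,0],[0,0,0],[0,0,0],[0,0,0]],"grip":[1,1,1,1,1]}'; python3 -m creep '{"translation":[[-0.415,0.52,0],[-0.415,0.52,0],[0,0,0],[0,0,0]],"turn":[[0,0,0],[0,0,0],[0,0,0],[0,0,0]],"grip":[1,1,1,1]}'
```

```text
time_s: 1.98
tool_pos: [0.3612, 0.4639, 0.2544]
tool_rot: [-180.0, -0.0, 89.9]
force: [-0.1, 0.6, -0.2]
grip_width: 0.0872
grasp_force: 0.0
time_s: 2.6
tool_pos: [0.5683, 0.2972, 0.2544]
tool_rot: [-180.0, -0.0, 89.9]
force: [1.0, -0.2, -0.1]
grip_width: 0.0872
grasp_force: 0.0
time_s: 3.1
tool_pos: [0.6498, 0.2319, 0.2539]
tool_rot: [-179.9, -0.0, 89.8]
force: [-0.2, 0.9, 0.1]
grip_width: 0.0869
grasp_force: 0.0
```

```bash
python3 - <<'E'
from h import *
from cell import env
c=env.read_camera("wrist");np.savez("w1.npz",**c);cv2.imwrite("pics/w1.png",c["frame"][:,:,::-1]);print(c["K"],c["rvec"],c["tvec"])
E
```

```text
[[371.64829954   0.         317.5221571 ]
 [  0.         371.64829954 240.25872986]
 [  0.           0.           1.        ]] [-2.87649979  0.00442629  0.00291514] [-0.64853199  0.18442378  0.48274678]
```

View pics/w1.png

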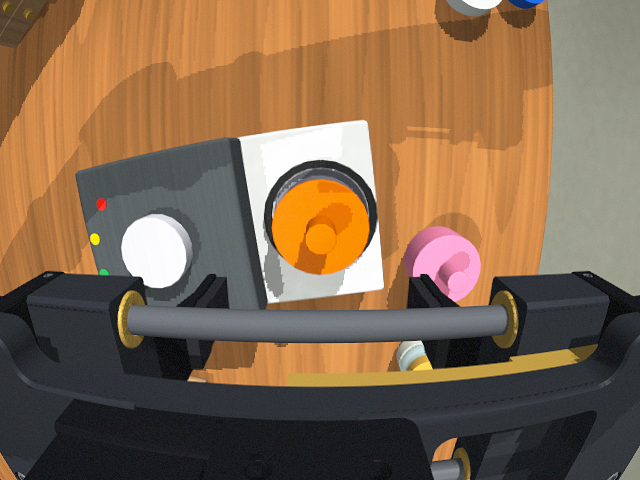

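Wrist view: orange knob top at (320,236), the ring around (320,205), dial disc (156,250), and red/yellow/green dots at (101,204), (95,239) and (103,272). I'll cast these rays onto their known planes.

```bash
cat >> h.py <<'E'
def wray(c,uv,zp):
    "fisheye pixels -> world on plane z=zp"
    uv=np.atleast_2d(np.float64(uv));n=cv2.fisheye.undistortPoints(uv[:,None],c["K"],np.zeros(4))[:,0]
    R=cv2.Rodrigues(np.asarray(c["rvec"]))[0];C=-R.T@np.ravel(c["tvec"]);d=np.c_[n,np.ones(len(n))]@R
    return C+d*((zp-C[2])/d[:,2])[:,None]
def blob(m,near):
    n,l,s,ce=cv2.connectedComponentsWithStats(m.astype(np.uint8))
    ok=[i for i in range(1,n) if s[i,4]>15];i=min(ok,key=lambda i:np.hypot(*(ce[i]-near)));return l==i
def wpts(c):
    "world xyz for every fisheye pixel from the depth"
    h,w=c["z_map"].shape;v,u=np.mgrid[:h,:w];uv=np.stack([u,v],-1).reshape(-1,1,2).astype(float)
    n=cv2.fisheye.undistortPoints(uv,c["K"],np.zeros(4))[:,0];R=cv2.Rodrigues(np.asarray(c["rvec"]))[0]
    return ((np.c_[n,np.ones(len(n))]*c["z_map"].reshape(-1,1)-np.ravel(c["tvec"]))@R).reshape(h,w,3)
E
python3 - <<'E'
from h import *
c=dict(np.load("w1.npz"));W=wpts(c);z=W[...,2];H=cv2.cvtColor(c["frame"],cv2.COLOR_RGB2HSV)
o=(H[...,0]>8)&(H[...,0]<17)&(H[...,1]>150)
near=np.hypot(W[...,0]-.6526,W[...,1]-.2337)<.065
for nm,q in(("knob",o&near&(abs(z-.154)<.006)),("lid",o&near&(abs(z-.12)<.006)),("ring",near&(H[...,2]<60)&(abs(z-.078)<.004))):
    P=W[q];print(nm,len(P),P.mean(0).round(4),bbc(P))
for k,p in(("red",(101,204)),("yellow",(95,239)),("green",(103,272))): print(k,wray(c,p,.115).round(4))
q=(H[...,1]<60)&(H[...,2]>110)&(abs(z-.134)<.005)&(np.hypot(W[...,0]-.509,W[...,1]-.215)<.06);print("disc",q.sum(),bbc(W[q]),W[q].mean(0))
E
```

```text
knob 140 [0.6527 0.232  0.1532] (array([0.6517, 0.2318]), 0.0121)
lid 1895 [0.6549 0.232  0.1204] (array([0.6517, 0.232 ]), 0.0404)
ring 1319 [0.6523 0.2556 0.0784] (array([0.6518, 0.2332]), 0.0529)
red [[0.4487 0.2559 0.115 ]]
yellow [[0.4362 0.2223 0.115 ]]
green [[0.4396 0.1889 0.115 ]]
disc 3651 (array([0.5087, 0.2142]), 0.0324) [0.51076204 0.21598227 0.13433217]
```

```bash
python3 -m creep '{"translation":[[0,0.025,0.4],[0,0,0.4],[0,0,0.4],[0,0,0.3],[0,0,0.1]],"turn":[[0,0,0],[0,0,0],[0,0,0],[0,0,0],[0,0,0]],"grip":[1,1,1,1,1]}' 25; python3 -m creep '{"translation":[[0,0,0],[0,0,0],[0,0,0],[0,0,0],[0,0,0]],"turn":[[0,0,0],[0,0,0],[0,0,0],[0,0,0],[0,0,0]],"grip":[1,0,0,0,0]}' 25;python3 -m creep '{"translation":[[0,0,0],[0,0,0],[0,0,0],[0,0,0],[0,0,0]],"turn":[[0,0,0],[0,0,0],[0,0,0],[0,0,0],[0,0,0]],"grip":[0,0,0,0,0]}' 25
```

```text
time_s: 3.78
tool_pos: [0.6501, 0.2335, 0.1249]
tool_rot: [-179.8, -0.0, 90.0]
force: [-1.3, 0.2, 0.6]
grip_width: 0.0868
grasp_force: 0.0
time_s: 4.4
tool_pos: [0.6523, 0.2316, 0.1268]
tool_rot: [180.0, -0.0, 89.8]
force: [0.9, 0.1, -0.2]
grip_width: 0.0554
grasp_force: 0.0
time_s: 5.03
tool_pos: [0.6521, 0.2316, 0.1265]
tool_rot: [-180.0, 0.0, 89.8]
force: [-0.9, 0.2, 0.5]
grip_width: 0.0234
grasp_force: 25.0
```

```bash
python3 -m creep '{"translation":[[0,0,-0.1],[0,0,-0.3],[0,0,-0.3],[0,0,-0.3],[-0.145,-0.04,0]],"turn":[[0,0,0],[0,0,0],[0,0,0],[0,0,0],[0,0,0]],"grip":[0,0,0,0,0]}' 25; python3 -m creep '{"translation":[[-0.5,-0.04,0],[-0.5,-0.04,0],[-0.5,-0.04,0],[-0.5,-0.04,0],[-0.5,-0.04,0]],"turn":[[0,0,0],[0,0,0],[0,0,0],[0,0,0],[0,0,0]],"grip":[0,0,0,0,0]}' ;python3 -m creep '{"translation":[[-0.5,-0.035,0],[0,0,0.3],[0,0,0.4],[0,0,0.4],[0,0,0.4]],"turn":[[0,0,0],[0,0,0],[0,0,0],[0,0,0],[0,0,0]],"grip":[0,0,0,0,0]}' ;python3 -m creep '{"translation":[[0,0,0.2],[0,0,0.1],[0,0,0],[0,0,0]],"turn":[[0,0,0],[0,0,0],[0,0,0],[0,0,0]],"grip":[0,0,0,0]}'
```

```text
time_s: 5.65
tool_pos: [0.6499, 0.2212, 0.2085]
tool_rot: [179.8, -0.1, 89.9]
force: [0.3, 0.5, -4.4]
grip_width: 0.023
grasp_force: 25.0
time_s: 6.28
tool_pos: [0.6306, 0.0176, 0.2049]
tool_rot: [-179.9, 0.0, 89.7]
force: [0.9, 1.1, -3.8]
grip_width: 0.0233
grasp_force: 25.0
time_s: 6.9
tool_pos: [0.6274, -0.0209, 0.0841]
tool_rot: [-179.9, 0.0, 89.7]
force: [-0.1, -0.3, -2.7]
grip_width: 0.0233
grasp_force: 25.0
time_s: 7.4
tool_pos: [0.6301, -0.0201, 0.0639]
tool_rot: [179.9, -0.0, 89.8]
force: [-0.5, 1.1, -3.9]
grip_width: 0.0233
grasp_force: 25.0
```

```bash
python3 -m creep '{"translation":[[0,0,0.06],[0,0,0.02],[0,0,0],[0,0,0],[0,0,0]],"turn":[[0,0,0],[0,0,0],[0,0,0],[0,0,0],[0,0,0]],"grip":[0,0,0,0.6,0.8]}'; python3 -m creep '{"translation":[[0,0,0],[0,0,0],[0,0,-0.2],[0,0,-0.4],[0,0,-0.5]],"turn":[[0,0,0],[0,0,0],[0,0,0],[0,0,0],[0,0,0]],"grip":[1,1,1,1,1]}' ;python3 -m creep '{"translation":[[0,0,-0.5],[0,0,-0.5],[-0.608,-0.275,0],[-0.608,-0.275,0],[-0.608,-0.275,0]],"turn":[[0,0,0],[0,0,0],[0,0,0],[0,0,0],[0,0,0]],"grip":[1,1,1,1,1]}' ;python3 -m creep '{"translation":[[-0.608,-0.275,0],[-0.608,-0.275,0],[0,0,0],[0,0,0]],"turn":[[0,0,0],[0,0,0],[0,0,0],[0,0,0]],"grip":[1,1,1,1]}'
cat > look.py <<'E'
from h import *
from cell import env
import sys
# look.py name cx cy lidz : fit drum knob/lid and ring near (cx,cy)
n=sys.argv[1];cx,cy,s=map(float,sys.argv[2:5])
c=env.read_camera("wrist");np.savez(n+".npz",**c);cv2.imwrite(f"pics/{n}.png",c["frame"][:,:,::-1])
W=wpts(c);z=W[...,2];H=cv2.cvtColor(c["frame"],cv2.COLOR_RGB2HSV);near=np.hypot(W[...,0]-cx,W[...,1]-cy)<.065
for nm,q in(("knob",(H[...,1]>140)&near&(abs(z-s-.084)<.006)),("lid",near&(H[...,1]>140)&(abs(z-s-.05)<.006)),("ring",near&(H[...,2]<60)&(abs(z-s-.008)<.004))):
    P=W[q];print(nm,len(P),P.mean(0).round(4) if len(P) else 0,bbc(P) if len(P) else 0)
E
python3 look.py w2 .52 -.263 .06
```

```text
time_s: 8.02
tool_pos: [0.6298, -0.02, 0.0568]
tool_rot: [179.9, -0.0, 89.8]
force: [-0.2, 0.5, 0.9]
grip_width: 0.036
grasp_force: 0.0
time_s: 8.65
tool_pos: [0.6288, -0.02, 0.1456]
tool_rot: [-180.0, 0.0, 89.7]
force: [0.9, 0.1, 0.9]
grip_width: 0.0834
grasp_force: 0.0
time_s: 9.28
tool_pos: [0.5619, -0.1672, 0.2257]
tool_rot: [179.9, 0.0, 89.8]
force: [0.4, -0.7, -0.8]
grip_width: 0.087
grasp_force: 0.0
time_s: 9.78
tool_pos: [0.5185, -0.2623, 0.225]
tool_rot: [179.9, -0.0, 89.7]
force: [0.3, 0.6, -0.5]
grip_width: 0.0867
grasp_force: 0.0
knob 924 [ 0.5189 -0.2656  0.1441] (array([ 0.5187, -0.2664]), 0.0122)
lid 6919 [ 0.5188 -0.2635  0.1104] (array([ 0.5189, -0.2664]), 0.0406)
ring 1527 [ 0.5184 -0.2436  0.0684] (array([ 0.5183, -0.2678]), 0.0533)
```

```bash
python3 -m creep '{"translation":[[-0.044,0,0.3],[0,0,0.4],[0,0,0.4],[0,0,0.2],[0,0,0.05]],"turn":[[0,0,0],[0,0,0],[0,0,0],[0,0,0],[0,0,0]],"grip":[1,1,1,1,1]}' 25; python3 -m creep '{"translation":[[0,0,0],[0,0,0],[0,0,0],[0,0,0],[0,0,0]],"turn":[[0,0,0],[0,0,0],[0,0,0],[0,0,0],[0,0,0]],"grip":[1,0,0,0,0]}' 25;python3 -m creep '{"translation":[[0,0,0],[0,0,0],[0,0,0],[0,0,0],[0,0,0]],"turn":[[0,0,0],[0,0,0],[0,0,0],[0,0,0],[0,0,0]],"grip":[0,0,0,0,0]}' 25
```

```text
time_s: 10.45
tool_pos: [0.5183, -0.265, 0.1155]
tool_rot: [-179.9, -0.0, 89.9]
force: [0.3, 0.3, 0.3]
grip_width: 0.0871
grasp_force: 0.0
time_s: 11.08
tool_pos: [0.5181, -0.2662, 0.1163]
tool_rot: [180.0, -0.0, 89.8]
force: [1.8, -0.5, -0.1]
grip_width: 0.0546
grasp_force: 0.0
time_s: 11.7
tool_pos: [0.5184, -0.2661, 0.1162]
tool_rot: [180.0, 0.0, 89.8]
force: [1.8, -0.6, -1.0]
grip_width: 0.0233
grasp_force: 25.0
```

```bash
python3 -m creep '{"translation":[[0,0,-0.15],[0,0,-0.4],[0,0,-0.5],[0,0,-0.5],[0.3,0.08,0]],"turn":[[0,0,0],[0,0,0],[0,0,0],[0,0,0],[0,0,0]],"grip":[0,0,0,0,0]}' 25; python3 -m creep '{"translation":[[0.6,0.16,0],[0.6,0.16,0],[0.6,0.16,0],[0.6,0.16,0],[0.6,0.16,0]],"turn":[[0,0,0],[0,0,0],[0,0,0],[0,0,0],[0,0,0]],"grip":[0,0,0,0,0]}';python3 -m creep '{"translation":[[0.6,0.16,0],[0.6,0.16,0],[0.6,0.16,0],[0.6,0.16,0],[0.54,0.15,0]],"turn":[[0,0,0],[0,0,0],[0,0,0],[0,0,0],[0,0,0]],"grip":[0,0,0,0,0]}';python3 -m creep '{"translation":[[0,0,0.2],[0,0,0],[0,0,0],[0,0,0]],"turn":[[0,0,0],[0,0,0],[0,0,0],[0,0,0]],"grip":[0,0,0,0]}'; python3 - <<'E'
from h import *
from cell import env
c=env.read_camera("wrist");np.savez("w3.npz",**c);cv2.imwrite("pics/w3.png",c["frame"][:,:,::-1])
W=wpts(c);z=W[...,2];near=np.hypot(W[...,0]-.652,W[...,1]-.233)<.058
q=near&(c["frame"].max(2)<70)&(abs(z-.078)<.004);print("ring",q.sum(),bbc(W[q]),circ(W[q]))
near=np.hypot(W[...,0]-.652,W[...,1]-.233)<.05;q=near&(z>.155);P=W[q];print(np.median(P,0));
H=cv2.cvtColor(c["frame"],cv2.COLOR_RGB2HSV);q=(H[...,0]>105)&(H[...,0]<125)&(H[...,1]>140)&near;P=W[q];h=np.median(P[:,2]);P=P[abs(P[:,2]-h)<.004];print("lid",h,len(P),bbc(P))
print(env.get_obs()["tool_pos"])
E
```

```text
time_s: 12.32
tool_pos: [0.5247, -0.246, 0.2445]
tool_rot: [179.7, 0.2, 89.4]
force: [-0.6, 0.3, -4.1]
grip_width: 0.0232
grasp_force: 25.0
time_s: 12.95
tool_pos: [0.5893, -0.0013, 0.2404]
tool_rot: [-180.0, 0.0, 89.7]
force: [0.9, -0.4, -4.5]
grip_width: 0.0231
grasp_force: 25.0
time_s: 13.58
tool_pos: [0.6535, 0.2341, 0.2401]
tool_rot: [-179.9, 0.0, 89.8]
force: [0.4, -0.9, -3.9]
grip_width: 0.0229
grasp_force: 25.0
time_s: 14.08
tool_pos: [0.6543, 0.2311, 0.2253]
tool_rot: [179.9, -0.0, 89.6]
force: [0.5, -0.2, -3.7]
grip_width: 0.0235
grasp_force: 25.0
ring 1355 (array([0.6515, 0.2348]), 0.0526) (array([0.65210115, 0.23320149]), np.float64(0.04916379787159853))
[0.651587   0.25537422 0.32005123]
lid 0.21970682665830804 9850 (array([0.6541, 0.2306]), 0.0407)
[0.65417676 0.23137916 0.22520305]
```

View pics/w3.png

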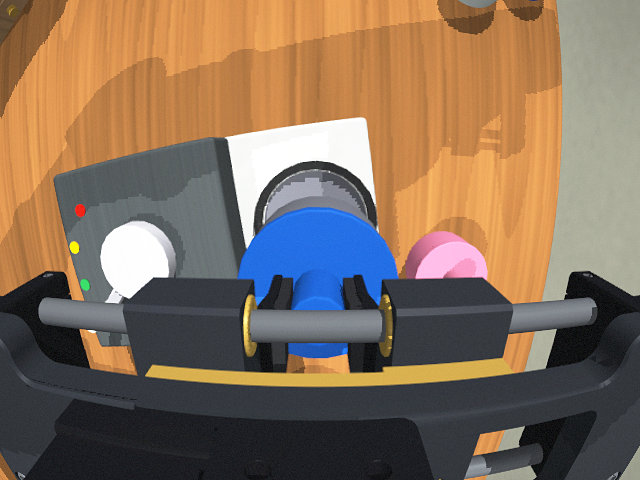

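The wrist view shows the blue drum held level just above the empty ring (centre about (316,205) px). It is off by −2 mm in x and +3 mm in y, so I correct that and lower it.

```bash
python3 -m creep '{"translation":[[0.034,-0.026,0.2],[0,0,0.3],[0,0,0.3],[0,0,0.2],[0,0,0]],"turn":[[0,0,0],[0,0,0],[0,0,0],[0,0,0],[0,0,0]],"grip":[0,0,0,0,0]}' 25; python3 -m creep '{"translation":[[0,0,0.1],[0,0,0.05],[0,0,0.04],[0,0,0.02],[0,0,0]],"turn":[[0,0,0],[0,0,0],[0,0,0],[0,0,0],[0,0,0]],"grip":[0,0,0,0,0]}';python3 -m creep '{"translation":[[0,0,0],[0,0,0]],"turn":[[0,0,0],[0,0,0]],"grip":[0,0]}'
```

```text
time_s: 14.75
tool_pos: [0.6505, 0.235, 0.1421]
tool_rot: [-179.8, 0.1, 89.8]
force: [-1.5, -0.0, -2.7]
grip_width: 0.0237
grasp_force: 25.0
time_s: 15.38
tool_pos: [0.6517, 0.2352, 0.1274]
tool_rot: [180.0, -0.0, 89.8]
force: [0.4, 0.5, -2.9]
grip_width: 0.0234
grasp_force: 25.0
time_s: 15.62
tool_pos: [0.6518, 0.2352, 0.1276]
tool_rot: [180.0, -0.0, 89.8]
force: [0.4, 0.1, -3.4]
grip_width: 0.0232
grasp_force: 25.0
```

```bash
python3 -m creep '{"translation":[[-0.015,0,0.015],[0,0,0.005],[0,0,0],[0,0,0],[0,0,0]],"turn":[[0,0,0],[0,0,0],[0,0,0],[0,0,0],[0,0,0]],"grip":[0,0,0,0.5,0.8]}'; python3 -m creep '{"translation":[[0,0,0],[0,0,0],[0,0,-0.2],[0,0,-0.4],[0,0,-0.5]],"turn":[[0,0,0],[0,0,0],[0,0,0],[0,0,0],[0,0,0]],"grip":[1,1,1,1,1]}' ;python3 -m creep '{"translation":[[0,0,-0.4],[0,0,0],[0,0,0]],"turn":[[0,0,0],[0,0,0],[0,0,0]],"grip":[1,1,1]}'; python3 look.py w4 .652 .233 .07
```

```text
time_s: 16.25
tool_pos: [0.6521, 0.2341, 0.1263]
tool_rot: [179.9, -0.0, 89.8]
force: [0.9, 0.3, 0.7]
grip_width: 0.0363
grasp_force: 0.0
time_s: 16.88
tool_pos: [0.6515, 0.2339, 0.2152]
tool_rot: [-180.0, 0.0, 89.7]
force: [0.7, -0.4, 0.4]
grip_width: 0.0834
grasp_force: 0.0
time_s: 17.25
tool_pos: [0.6515, 0.2339, 0.2458]
tool_rot: [-180.0, -0.0, 89.8]
force: [-0.5, 0.4, -0.7]
grip_width: 0.0869
grasp_force: 0.0
knob 849 [0.6519 0.2344 0.1541] (array([0.652 , 0.2337]), 0.0122)
lid 6551 [0.6518 0.2361 0.1204] (array([0.6518, 0.2335]), 0.0406)
ring 1409 [0.6516 0.2549 0.0784] (array([0.6456, 0.2318]), 0.0587)
```

```bash
python3 -m creep '{"translation":[[-0.635,-0.054,0],[-0.635,-0.054,0],[-0.635,-0.054,0],[-0.635,-0.054,0],[-0.635,-0.054,0]],"turn":[[0,0,0],[0,0,0],[0,0,0],[0,0,0],[0,0,0]],"grip":[1,1,1,1,1]}'; python3 -m creep '{"translation":[[0,0,0.3],[0,0,0.5],[0,0,0.3],[0,0,0],[0,0,0]],"turn":[[0,0,0],[0,0,0],[0,0,0],[0,0,0],[0,0,0]],"grip":[1,1,1,1,1]}' ; python3 look.py w5 .63 -.02 0
```

```text
time_s: 17.92
tool_pos: [0.628, -0.0214, 0.2445]
tool_rot: [-179.9, -0.0, 89.8]
force: [0.3, -0.6, 0.0]
grip_width: 0.0871
grasp_force: 0.0
time_s: 18.55
tool_pos: [0.6294, -0.02, 0.1584]
tool_rot: [180.0, 0.0, 89.8]
force: [-0.2, -0.1, 0.3]
grip_width: 0.0865
grasp_force: 0.0
knob 967 [ 0.6288 -0.0188  0.0842] (array([ 0.629 , -0.0195]), 0.0121)
lid 7340 [ 0.629  -0.0169  0.0504] (array([ 0.629 , -0.0196]), 0.0405)
ring 0 0 0
```

Descend 0.1015 m (1.27 units) and grip.

```bash
python3 -m creep '{"translation":[[0,0,0.4],[0,0,0.4],[0,0,0.3],[0,0,0.12],[0,0,0.05]],"turn":[[0,0,0],[0,0,0],[0,0,0],[0,0,0],[0,0,0]],"grip":[1,1,1,1,1]}' 25; python3 -m creep '{"translation":[[0,0,0],[0,0,0],[0,0,0],[0,0,0],[0,0,0]],"turn":[[0,0,0],[0,0,0],[0,0,0],[0,0,0],[0,0,0]],"grip":[1,0,0,0,0]}' 25;python3 -m creep '{"translation":[[0,0,0],[0,0,0],[0,0,0],[0,0,0],[0,0,0]],"turn":[[0,0,0],[0,0,0],[0,0,0],[0,0,0],[0,0,0]],"grip":[0,0,0,0,0]}' 25
```

```text
time_s: 19.23
tool_pos: [0.6297, -0.0199, 0.0569]
tool_rot: [179.9, -0.0, 89.8]
force: [-0.5, 0.0, -0.5]
grip_width: 0.0873
grasp_force: 0.0
time_s: 19.85
tool_pos: [0.6291, -0.0199, 0.0563]
tool_rot: [180.0, -0.0, 89.8]
force: [-0.8, -0.6, -0.4]
grip_width: 0.0552
grasp_force: 0.0
time_s: 20.48
tool_pos: [0.6291, -0.0199, 0.0561]
tool_rot: [180.0, -0.0, 89.8]
force: [1.1, -0.5, -0.9]
grip_width: 0.0235
grasp_force: 25.0
```

```bash
python3 -m creep '{"translation":[[0,0,-0.2],[0,0,-0.4],[0,0,-0.5],[0,0,-0.5],[0,0,-0.2]],"turn":[[0,0,0],[0,0,0],[0,0,0],[0,0,0],[0,0,0]],"grip":[0,0,0,0,0]}' 25; python3 -m creep '{"translation":[[-0.617,-0.276,0],[-0.617,-0.276,0],[-0.617,-0.276,0],[-0.617,-0.276,0],[-0.617,-0.276,0]],"turn":[[0,0,0],[0,0,0],[0,0,0],[0,0,0],[0,0,0]],"grip":[0,0,0,0,0]}' 25;python3 -m creep '{"translation":[[0,0,0],[0,0,0],[0,0,0]],"turn":[[0,0,0],[0,0,0],[0,0,0]],"grip":[0,0,0]}' 25; python3 - <<'E'
from h import *
from cell import env
c=env.read_camera("wrist");np.savez("w6.npz",**c);cv2.imwrite("pics/w6.png",c["frame"][:,:,::-1])
W=wpts(c);z=W[...,2];near=np.hypot(W[...,0]-.5185,W[...,1]+.267)<.058
q=near&(c["frame"].max(2)<70)&(abs(z-.068)<.0035);print("ring",q.sum(),bbc(W[q]),circ(W[q]))
near=np.hypot(W[...,0]-.5185,W[...,1]+.267)<.055;H=cv2.cvtColor(c["frame"],cv2.COLOR_RGB2HSV);q=(H[...,0]>5)&(H[...,0]<18)&(H[...,1]>140)&near;P=W[q];h=np.median(P[:,2]);P=P[abs(P[:,2]-h)<.004];print("lid",h,len(P),bbc(P))
print(env.get_obs()["tool_pos"])
E
```

```text
time_s: 21.1
tool_pos: [0.6301, -0.0202, 0.2034]
tool_rot: [179.8, -0.0, 89.7]
force: [-0.3, -0.1, -3.9]
grip_width: 0.0236
grasp_force: 25.0
time_s: 21.72
tool_pos: [0.516, -0.2673, 0.1993]
tool_rot: [-179.9, -0.0, 89.8]
force: [0.1, -1.2, -3.9]
grip_width: 0.0234
grasp_force: 25.0
time_s: 22.1
tool_pos: [0.5181, -0.2644, 0.1995]
tool_rot: [-180.0, -0.1, 89.9]
force: [0.5, 0.6, -3.1]
grip_width: 0.0234
grasp_force: 25.0
ring 1531 (array([ 0.5183, -0.2672]), 0.0528) (array([ 0.51821066, -0.26744763]), np.float64(0.04930805777203629))
lid 0.19389392698336422 9925 (array([ 0.5179, -0.2646]), 0.041)
[ 0.51817392 -0.26453291  0.1996536 ]
```

View pics/w6.png

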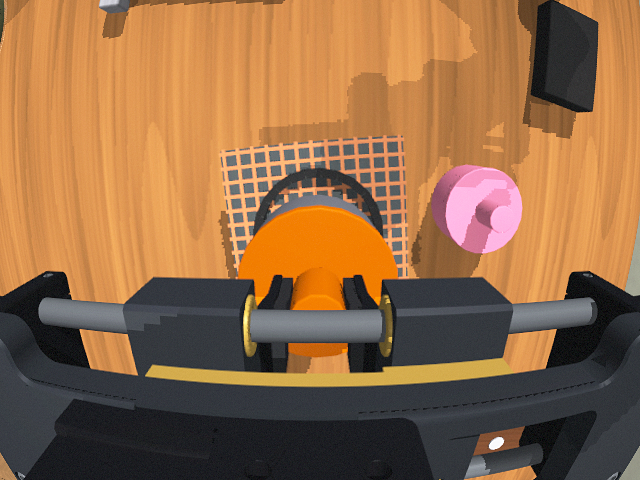

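Wrist view: the orange drum hangs level above the empty stand ring, centre about (318,215) px. It needs −2.7 mm in y, then goes down.

```bash
python3 -m creep '{"translation":[[-0.034,0.005,0.1],[0,0,0.3],[0,0,0.3],[0,0,0.2],[0,0,0.05]],"turn":[[0,0,0],[0,0,0],[0,0,0],[0,0,0],[0,0,0]],"grip":[0,0,0,0,0]}' 25; python3 -m creep '{"translation":[[0,0,0.04],[0,0,0.03],[0,0,0],[0,0,0],[0,0,0]],"turn":[[0,0,0],[0,0,0],[0,0,0],[0,0,0],[0,0,0]],"grip":[0,0,0,0,0]}'
```

```text
time_s: 22.78
tool_pos: [0.5174, -0.2685, 0.1228]
tool_rot: [-179.9, -0.0, 89.8]
force: [-0.5, -0.2, -4.5]
grip_width: 0.0232
grasp_force: 25.0
time_s: 23.4
tool_pos: [0.5181, -0.269, 0.1188]
tool_rot: [180.0, -0.0, 89.8]
force: [0.4, 0.9, -3.8]
grip_width: 0.0233
grasp_force: 25.0
```

```bash
python3 -m creep '{"translation":[[0.02,0,0.02],[0,0,0.015],[0,0,0],[0,0,0],[0,0,0]],"turn":[[0,0,0],[0,0,0],[0,0,0],[0,0,0],[0,0,0]],"grip":[0,0,0,0,0.5]}'; python3 -m creep '{"translation":[[0,0,0],[0,0,0],[0,0,0],[0,0,-0.2],[0,0,-0.4]],"turn":[[0,0,0],[0,0,0],[0,0,0],[0,0,0],[0,0,0]],"grip":[0.8,1,1,1,1]}' ;python3 -m creep '{"translation":[[0,0,-0.5],[0,0,-0.4],[0,0,0],[0,0,0]],"turn":[[0,0,0],[0,0,0],[0,0,0],[0,0,0]],"grip":[1,1,1,1]}'; python3 look.py w7 .5185 -.267 .06
```

```text
time_s: 24.02
tool_pos: [0.5185, -0.2677, 0.116]
tool_rot: [179.9, 0.0, 89.8]
force: [0.4, -0.5, 0.0]
grip_width: 0.0276
grasp_force: 0.0
time_s: 24.65
tool_pos: [0.5173, -0.2671, 0.1641]
tool_rot: [-179.9, -0.0, 89.7]
force: [0.2, 1.0, 0.6]
grip_width: 0.0754
grasp_force: 0.0
time_s: 25.15
tool_pos: [0.5178, -0.2673, 0.2358]
tool_rot: [180.0, -0.0, 89.8]
force: [0.2, -0.5, -0.4]
grip_width: 0.0872
grasp_force: 0.0
knob 851 [ 0.5177 -0.2659  0.1441] (array([ 0.5181, -0.2665]), 0.0121)
lid 6622 [ 0.5177 -0.2644  0.1104] (array([ 0.5178, -0.2667]), 0.0406)
ring 1502 [ 0.5198 -0.2452  0.0684] (array([ 0.5179, -0.268 ]), 0.0533)
```

```bash
python3 -m creep '{"translation":[[0.61,-0.061,0],[0.61,-0.061,0],[0.61,-0.061,0],[0.61,-0.061,0],[0.61,-0.061,0]],"turn":[[0,0,0],[0,0,0],[0,0,0],[0,0,0],[0,0,0]],"grip":[1,1,1,1,1]}'; python3 -m creep '{"translation":[[0.61,-0.061,0],[0.61,-0.061,0],[0.61,-0.061,0],[0.61,-0.061,0],[0,0,0]],"turn":[[0,0,0],[0,0,0],[0,0,0],[0,0,0],[0,0,0]],"grip":[1,1,1,1,1]}'; python3 -c "
from cell import env;print(env.get_obs()['qpos'])"
```

```text
time_s: 25.82
tool_pos: [0.4936, -0.0217, 0.2347]
tool_rot: [-179.9, 0.0, 89.8]
force: [0.3, 0.6, -0.3]
grip_width: 0.0869
grasp_force: 0.0
time_s: 26.45
tool_pos: [0.4739, 0.1764, 0.2342]
tool_rot: [-179.8, 0.0, 90.2]
force: [-0.4, -0.7, -0.4]
grip_width: 0.0874
grasp_force: 0.0
[-38.29941615   0.2353812   15.00944796 102.65655725  -0.11464918
  77.27101601 -23.05493606]
```

```bash
python3 -m creep '{"translation":[[0,0,0],[0,0,0],[0,0,0],[0,0,0],[0,0,0]],"turn":[[0,0,-0.0555],[0,0,-0.0555],[0,0,-0.0555],[0,0,-0.0555],[0,0,-0.0555]],"grip":[0.5,0.5,0.5,0.5,0.5]}'; python3 -m creep '{"translation":[[0,0,0],[0,0,0],[0,0,0],[0,0,0],[0,0,0]],"turn":[[0,0,-0.0555],[0,0,-0.0555],[0,0,-0.0555],[0,0,-0.0555],[0,0,0]],"grip":[0.5,0.5,0.5,0.5,0.5]}';python3 -m creep '{"translation":[[0,0,0],[0,0,0]],"turn":[[0,0,0],[0,0,0]],"grip":[0.5,0.5]}'; python3 - <<'E'
from h import *
from cell import env
c=env.read_camera("wrist");np.savez("w8.npz",**c);cv2.imwrite("pics/w8.png",c["frame"][:,:,::-1])
W=wpts(c);z=W[...,2];r=np.hypot(W[...,0]-.509,W[...,1]-.2145)
q=(r>.04)&(r<.075)&(abs(z-.161)<.004);print("post",q.sum(),bbc(W[q]) if q.any() else 0)
q=(r<.04)&(abs(z-.134)<.003);print("disc",q.sum(),bbc(W[q]) if q.any() else 0)
E
```

```text
time_s: 27.08
tool_pos: [0.4757, 0.1705, 0.2347]
tool_rot: [-179.9, -0.0, 139.9]
force: [0.0, -0.5, -0.6]
grip_width: 0.0471
grasp_force: 0.0
time_s: 27.7
tool_pos: [0.4757, 0.1707, 0.2349]
tool_rot: [-179.9, -0.1, 179.5]
force: [-0.4, -0.4, 0.4]
grip_width: 0.0435
grasp_force: 0.0
time_s: 27.95
tool_pos: [0.4759, 0.1717, 0.2356]
tool_rot: [-180.0, -0.0, 179.6]
force: [-0.2, -0.2, -0.2]
grip_width: 0.0434
grasp_force: 0.0
post 359 (array([0.4734, 0.1715]), 0.0071)
disc 3660 (array([0.5029, 0.2132]), 0.035)
```

View pics/w8.png

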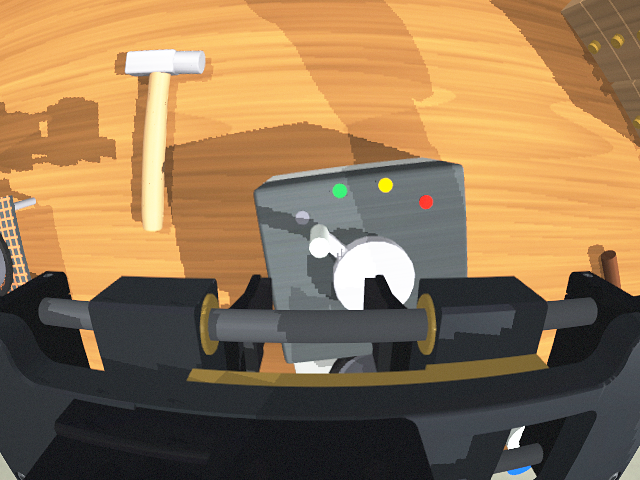

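Wrist view: post top at (319,246), midway between the fingers. Dots are grey (302,217), green (340,190), yellow (385,185) and red (426,201); disc at (374,275). I'll work out the axis and the arc from the dots.

```bash
python3 -m creep '{"translation":[[0.031,0,0.3],[0,0,0.4],[0,0,0.4],[0,0,0.09],[0,0,0]],"turn":[[0,0,0],[0,0,0],[0,0,0],[0,0,0],[0,0,0]],"grip":[0.5,0.5,0.5,0.5,0.5]}' 35; python3 -m creep '{"translation":[[0,0,0],[0,0,0],[0,0,0],[0,0,0],[0,0,0]],"turn":[[0,0,0],[0,0,0],[0,0,0],[0,0,0],[0,0,0]],"grip":[0,0,0,0,0]}' 35; python3 - <<'E'
from h import *
from scipy.optimize import least_squares
c=dict(np.load("w8.npz"));D=wray(c,[(302,217),(340,190),(385,185),(426,201)],.116)[:,:2];print(D.round(4))
f=lambda p:np.r_[[ (np.array([p[0]-.072*np.cos(.75+p[2]-t),p[1]-.072*np.sin(.75+p[2]-t)])-d) for t,d in zip((0,.5,1,1.5),D)]].ravel()
s=least_squares(f,[.509,.2145,.127]);x,y,w=s.x;print(s.x.round(4),abs(s.fun).max())
for t in np.r_[0:1.51:.125]: print(round(t,3),round(x-.055*np.cos(.75+w-t),4),round(y-.055*np.sin(.75+w-t),4))
E
```

```text
time_s: 28.62
tool_pos: [0.4736, 0.1721, 0.1409]
tool_rot: [-180.0, 0.0, 179.6]
force: [-0.4, 0.1, -0.2]
grip_width: 0.0433
grasp_force: 0.0
time_s: 29.25
tool_pos: [0.4737, 0.1728, 0.1409]
tool_rot: [179.9, 0.0, 179.7]
force: [0.2, 2.1, 0.7]
grip_width: 0.0131
grasp_force: 35.0
[[0.462  0.1586]
 [0.4411 0.188 ]
 [0.4371 0.2228]
 [0.4494 0.2564]]
[0.5081 0.2142 0.1274] 0.00045178148297542187
0.0 0.473 0.1719
0.125 0.468 0.1766
0.25 0.4636 0.1819
0.375 0.4599 0.1877
0.5 0.457 0.1939
0.625 0.4549 0.2005
0.75 0.4536 0.2072
0.875 0.4531 0.2141
1.0 0.4536 0.2209
1.125 0.4548 0.2277
1.25 0.4569 0.2342
1.375 0.4598 0.2405
1.5 0.4635 0.2463
```

```bash
python3 -m creep '{"translation":[[0.0625,0.059,0],[0.055,0.066,0],[0.046,0.0725,0],[0.036,0.0775,0],[0,0,0]],"turn":[[0,0,0],[0,0,0],[0,0,0],[0,0,0],[0,0,0]],"grip":[0,0,0,0,0]}' 35; python3 -m creep '{"translation":[[0.026,0.0825,0],[0.016,0.084,0],[0.006,0.086,0],[-0.006,0.085,0],[0,0,0]],"turn":[[0,0,0],[0,0,0],[0,0,0],[0,0,0],[0,0,0]],"grip":[0,0,0,0,0]}'
```

```text
time_s: 29.88
tool_pos: [0.4575, 0.1899, 0.1407]
tool_rot: [-179.7, -0.1, 179.5]
force: [-1.4, -8.5, 6.9]
grip_width: 0.0128
grasp_force: 35.0
time_s: 30.5
tool_pos: [0.4512, 0.2174, 0.1403]
tool_rot: [-179.6, -0.5, 179.5]
force: [-9.2, -7.2, 9.7]
grip_width: 0.0131
grasp_force: 35.4
```

```bash
python3 -m creep '{"translation":[[-0.015,0.085,0],[-0.026,0.081,0],[-0.036,0.079,0],[-0.046,0.0725,0],[0,0,0]],"turn":[[0,0,0],[0,0,0],[0,0,0],[0,0,0],[0,0,0]],"grip":[0,0,0,0,0]}' 35; python3 -m creep '{"translation":[[0,0,0],[0,0,0],[0,0,0]],"turn":[[0,0,0],[0,0,0],[0,0,0]],"grip":[0,0,0]}'; python3 - <<'E'
from h import *
from cell import env
for n in("scene","top","wrist"):
    c=env.read_camera(n);np.savez(n+"9.npz",**c);cv2.imwrite(f"pics/{n}9.png",c["frame"][:,:,::-1])
    W=wpts(c) if n=="wrist" else world(c);z=W[...,2];r=np.hypot(W[...,0]-.5081,W[...,1]-.2142)
    H=cv2.cvtColor(c["frame"],cv2.COLOR_RGB2HSV)
    q=(r>.034)&(r<.05)&(abs(z-.130)<.004)&(H[...,1]<50);P=W[q];print(n,len(P),P.mean(0) if len(P) else 0)
    if len(P): print("theta",.877+0-np.arctan2(.2142-P[:,1].mean(),.5081-P[:,0].mean()))
    if n!="wrist":
      for nm,a,b in((.07,.652,.233),(.06,.519,-.265)):
        q=(np.hypot(W[...,0]-a,W[...,1]-b)<.06)&(abs(z-nm-.05)<.004)&(H[...,1]>120);P=W[q];print(len(P),bbc(P) if len(P) else 0)
print(env.get_obs()["tool_pos"])
E
```

```text
time_s: 31.12
tool_pos: [0.4619, 0.2432, 0.1402]
tool_rot: [-179.7, -0.4, 179.5]
force: [-7.0, -6.6, 8.5]
grip_width: 0.013
grasp_force: 35.4
time_s: 31.5
tool_pos: [0.4618, 0.2431, 0.1402]
tool_rot: [-179.7, -0.4, 179.5]
force: [-6.7, -6.7, 7.1]
grip_width: 0.013
grasp_force: 35.4
scene 65 [0.48585595 0.24004373 0.13012939]
theta 1.7371152046768863
1349 (array([0.6517, 0.2358]), 0.0419)
512 (array([ 0.5182, -0.2642]), 0.0424)
top 0 0
729 (array([0.6527, 0.2331]), 0.0406)
788 (array([ 0.5193, -0.2657]), 0.0411)
wrist 0 0
[0.46185053 0.24313681 0.14026181]
```

View pics/wrist9.png

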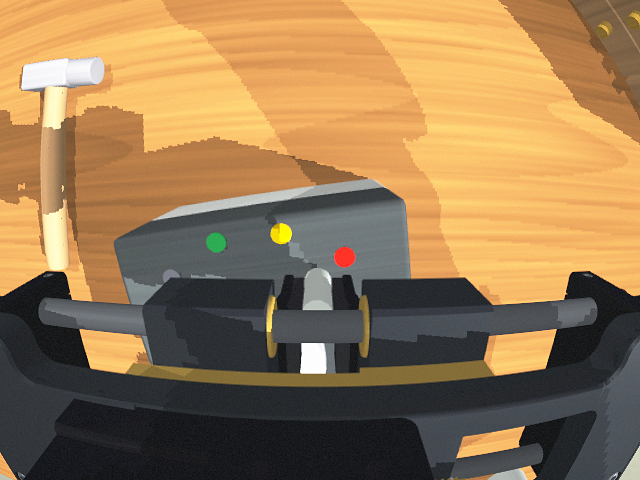

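View pics/scene9.png

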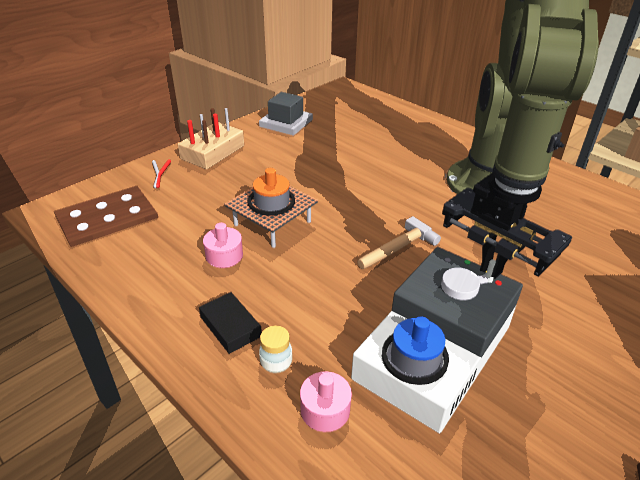

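Wrist view: the post (top about (317,277)) sits between the pads, near the red dot at (344,257). The scene view shows both drums swapped and seated, with bystanders undisturbed. I'll check the post angle more exactly.

```bash
python3 - <<'E'
from h import *
c=dict(np.load("wrist9.npz"));W=wpts(c);z=W[...,2];print(W[272:340:8,317].round(4).tolist())
H=cv2.cvtColor(c["frame"],cv2.COLOR_RGB2HSV)
r=np.hypot(W[...,0]-.5081,W[...,1]-.2142);q=(r>.035)&(r<.07)&(z>.15)&(z<.166)&(H[...,2]>110)&(H[...,1]<60);P=W[q]
print(len(P),bbc(P) if len(P) else 0);d=wray(c,[(344,257),(281,233),(216,242)],.116);print(d.round(4))
for p in (bbc(P)[0],):print("theta",.877-np.arctan2(.2142-p[1],.5081-p[0]))
s0=dict(np.load("scene0.npz"));s9=dict(np.load("scene9.npz"))
for s in(s0,s9):
    W=world(s);x,y,z=W[...,0]-.5075,W[...,1]-.217,W[...,2];r=np.hypot(x,y);q=(abs(z-.13)<.0025)&(r>.035)&(r<.048);a=.877-np.arctan2(-y[q],-x[q]);print(q.sum(),np.percentile(a,[5,50,95]).round(3))
E
```

```text
[[0.4536, 0.2417, 0.1293], [0.4541, 0.2418, 0.1391], [0.4542, 0.2419, 0.149], [0.4543, 0.2419, 0.1577], [0.4554, 0.242, 0.1635], [0.4295, 0.2426, 0.2245], [0.4306, 0.2426, 0.2265], [0.4321, 0.2426, 0.2277], [0.434, 0.2426, 0.2281]]
534 (array([0.4588, 0.2421]), 0.0067)
[[0.4501 0.2559 0.116 ]
 [0.4368 0.223  0.116 ]
 [0.4414 0.1875 0.116 ]]
theta 1.39198585797671
31 [-0.143 -0.036  0.078]
38 [1.277 1.43  1.551]
```

Estimates agree at about 1.41–1.44 rad; I'll nudge about 0.07 rad to centre it.

```bash
python3 -m creep '{"translation":[[-0.013,0.02,0],[-0.013,0.02,0],[0,0,0],[0,0,0],[0,0,0]],"turn":[[0,0,0],[0,0,0],[0,0,0],[0,0,0],[0,0,0]],"grip":[0,0,0,0,0]}' 35; python3 -m creep '{"translation":[[0,0,0],[0,0,0],[0,0,0]],"turn":[[0,0,0],[0,0,0],[0,0,0]],"grip":[0,0,0]}'; python3 - <<'E'
from h import *
from cell import env
c=env.read_camera("wrist");W=wpts(c);z=W[...,2];H=cv2.cvtColor(c["frame"],cv2.COLOR_RGB2HSV)
r=np.hypot(W[...,0]-.5081,W[...,1]-.2142);q=(r>.035)&(r<.07)&(z>.14)&(z<.155)&(H[...,2]>110)&(H[...,1]<60);P=W[q]
x,y=np.percentile(P[:,0],3)+.007,np.median(P[:,1]);print(len(P),x,y,"theta",.877-np.arctan2(.2142-y,.5081-x))
s=env.read_camera("scene")
W=world(s);x,y,z=W[...,0]-.5075,W[...,1]-.217,W[...,2];r=np.hypot(x,y);q=(abs(z-.13)<.0025)&(r>.035)&(r<.048);a=.877-np.arctan2(-y[q],-x[q]);print(q.sum(),np.percentile(a,[5,50,95]).round(3))
E
```

```text
time_s: 32.28
tool_pos: [0.4636, 0.2455, 0.1402]
tool_rot: [-179.6, -0.4, 179.5]
force: [-7.2, -7.8, 9.8]
grip_width: 0.0132
grasp_force: 35.3
time_s: 32.65
tool_pos: [0.4636, 0.2455, 0.1402]
tool_rot: [-179.6, -0.4, 179.5]
force: [-8.3, -8.2, 9.6]
grip_width: 0.0131
grasp_force: 35.3
329 0.4621656631244686 0.24466747367385358 theta 1.4626565400233489
36 [1.359 1.469 1.602]
```

The dial is at about 1.47–1.49 rad, steady and held. Handing in.

```bash
python3 -c "
from cell import env;print(env.sign_off())"
```

```text
the job is handed in; nothing more can be done
None
```

I swapped the two drums, and the camera fits show each one flat and centred in its new ring. The gripper is still holding the dial at about 1.47 rad, close to the third (red) click. I handed the job in at about 33 s; no verdict came back.

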